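# Pop open the blue marker box and steady its lid

### The arm

A 6-joint arm with a two-finger parallel gripper is mounted at the origin on the work surface. World frame = base frame: x ahead of the robot, y to its left, z up, the work surface at z = 0. Lengths are in m, angles in rad, forces in N, time in s.
With the tool pointing down it reaches from about 0.425 to 0.95 m from the base axis. Payload 3.5 kg.
Tool frame: the origin (TCP) lies midway between the tips of the shut fingers; the grasp point (between the pads) lies 19 mm behind it (ctrl.pinch_z is the distance from the TCP to the grasp point, in m); z points along the fingers, y is the line along which they close (so a half turn about z gives the same grasp; the last joint's range is limited). The gripper opens to 85 mm and grips with 20 to 120 N. Pads are 22 mm wide; open, the fingers measure 114 mm over their backs; the gripper's body (76 mm by 85 mm) begins 54 mm behind the grasp point. The pads swing forward as they close: fully open they stand 13 mm farther back than shut.
Start: joints at [1.166, 0.286, 1.577, -0, 1.279, -0.15], TCP at [0.17, 0.653, 0.231] pointing down, gripper open.
Joint ranges: [-2.77, 2.77], [-0.9, 2.22], [0.21, 2.48], [-1.53, 4.67], [0.24, 2.81], [-2.84, 2.84]. Speed limits (rad/s): [2.79, 2.79, 3.14, 3.14, 3.14, 3.14].

### API

Orientations are given as a unit quaternion [x, y, z, w].
In Python, from plant import get_state, viewer, sign_off, ctrl gives the robot as it stands. The module is installed in compiled form; this text tells all that it offers.
- The arm moves only by the shell command python3 -m handwheel 'ROWS' [FORCE]. ROWS is JSON, a list that holds one entry, the list of rows, each a list of 5 numbers: the finger opening in m, from 0 to 0.0854, then the shift along the tool's x, y, z in m, then the turn about the tool's z in degrees. In form: [[[claw, x, y, z, spin], ...]]. A call has 1 to 12 rows; each row shifts and turns the commanded pose from where the row before left it, along the tool's axes as they then stand; what a row does not reach is not made up. A row lasts 1/12 s, in which the tool goes at most 41.7 mm and 7.16 degrees, less where a joint would pass 70% of its speed; a pose out of reach is approached as far as the arm can. A call is refused whole if a number of a shift passes 0.0417 or a number of a turn 7.16, either way. A call with a gripper value outside its range is refused whole. The fingers move at their own pace and stop on an object; FORCE is the grip in N (left out, the last holds). Time passes only in rows, so rows that do not move let the fingers close. It gives the time, the measured TCP pose, the force, the opening and the grip force at its end, in the units of the state.
- get_state(): the state, without advancing time (a new reading comes with each control period).
- viewer.read_camera(name): name is "scene" or "top" or "wrist"; returns the picture (480x640x3 uint8, blue, green, red); there is no depth.
- viewer.camera_params(name): a dict with "fov_y" (degrees; the focal length in pixels is half the picture's height over the tangent of half this angle, whatever the lens; pixels are square), "cx", "cy" (the principal point, pixels), "k1" (the pictures are not rectified: a ray, as slopes to the right and down, at radius r is drawn at 1 + k1 r^2 times it, then the intrinsics apply), "xyz" and "attitude" of the camera in the world; the wrist camera has in their place "hand_eye" (4x4, takes a point from camera to tool coordinates, whose origin is the TCP and whose axes are the flange's). Camera axes: x right, y up, looking along -z (the intrinsics and any distortion apply to the point x, -y, -z); pixel columns grow to the right and rows downward; lengths in m; the calibration is good to about 2 mm. A picture is of the moment at which its call begins: read the wrist's pose just before it. camera_params takes no time and is no camera call.
- sign_off(): hands the job in; it is judged then, once.
Trained networks look in the newest picture that a camera, given by its name, has taken for a name from the list of things; names that differ only in an ending like _2 or _b are one class to them, and where a whole thing is asked for, a point or a joint stands for the part that bears it (a point fixed in the world has none). Each returns a list of dicts, best first, with "confidence" (0 to 1); they miss things now and then, are a little off and sometimes report something else, mostly with a low value. They report only what shows in the picture. A call takes as long as a camera call.
- viewer.look_for(camera, name): "extent" ([left, top, width, height] as shares, 0 to 1, of the picture: columns of its width, rows of its height, round what is visible of it).
- viewer.outline_of(camera, name): "mask" (480x640 bool, what is visible of it) and "extent" ([left, top, width, height] as shares, 0 to 1, of the picture: columns of its width, rows of its height, round what is visible of it).
- viewer.pinpoint(camera, name): "xy" ([column, row] as shares, 0 to 1, of the picture: columns of its width, rows of its height: a listed point, or the origin of a listed thing).
The state is a dict: "time": time; "qpos": joint angles; "dq": joint speeds; "joint_efforts": joint torques, N m; "eef_pos": TCP position; "tcp_rot": TCP orientation; "contact_force": force on the tool from outside, world axes, zero at the start; "wrist_torque": the same for the moment, N m; "opening": opening from 0.0 (shut) to 1.0 (fully open); "finger_force": force on a finger pad.
Only numpy, scipy, OpenCV 4.12 (cv2) and the standard library are available. Lean on these libraries where they do the work, as an engineer would, in place of code of your own. Each camera call takes 0.05 s, during which the arm holds its last target. There are 200 camera calls.

### The job

Open the blue marker box: press the round white button on its front deck so that the sprung lid pops up, then pinch the grey bar on the lid's edge to stop the lid swaying, and let go gently so that it stays standing open and still. Leave the orange box shut, and do not shift the stapler or the tape roll.

Things in the scene. Friction and masses are not known exactly. Their poses are not given: they have to be found in the camera images.
- blue_box: Blue plastic box fixed to the table, 210 mm deep (its x) by 150 mm wide (its y) by 60 mm high to the rim. Origin at the centre of its underside; its -x end is the front, roughly facing the robot. The front 75 mm is a solid deck, top 60 mm above the table, with the button in it; behind it is the compartment under the lid. The lid's hinge line runs along the box's y at x = +102 mm, z = 63 mm.
- blue_button_top (a point): Centre of the top of the blue box's round white release button, 32 mm across, 72 mm above the table, 83 mm in front of (-x) the box's origin on its centre line. It is pressed straight down: travel 7 mm, about 2 N to start and 5 N at the bottom; the catch lets go of the lid about 5 mm down. It springs back up.
- blue_lid (a joint): Opening angle of the blue box's sprung lid (150 mm wide, 5 mm thick, hinged at the far +x edge), rad: 0 shut and caught. Released, it springs up to a soft stop at 1.55, then sways for many seconds at about once a second, less and less, about its rest angle of about 1.35, where its spring balances it (a very weak balance: a few hundredths of a newton move it).
- blue_lid_bar (a point): Centre of the grey grip bar on the free edge of the blue lid: 14 mm by 14 mm in section, 80 mm long along the box's y. 142 mm from the hinge line. With the lid shut it lies 40 mm in front of (-x) the box's origin, 69 mm above the table; with the lid at rest open, 77 mm behind (+x) the origin, 203 mm above the table, with the lid leaning about 13 degrees towards the front. Its axes turn with the lid and match the box's when it is shut.
- orange_box: Look-alike box in orange, same sizes, origin and button, fixed to the table; to be left shut.
- orange_lid (a joint): Opening angle of the orange box's lid, rad: 0 shut and caught.
- stapler: Green stapler with a black base, 140 mm long (its x), 34 mm wide, 48 mm high, loose on the table. Origin at the centre of its underside.
- tape: Clear tape roll lying flat, loose on the table, 100 mm across, 24 mm high. Origin at the centre of its underside.

How it is judged:
On the way, in this order (a step that is already met when the one before it is completed fails the run):
1. the blue lid has popped up (value of joint blue_lid above 0.8 rad), for 0.05 s.
2. the fingers hold the open blue lid still, near its grip bar (value of joint blue_lid above 1 rad and contact force between the fingers and blue_box above 0.5 N and distance between the grasp point and blue_lid_bar below 0.08 m and velocity of joint blue_lid between -0.15 and 0.15 rad/s), for 0.3 s.
At the end, for the whole second after the job is handed in: the blue lid stands open at more than 1.0 rad, let go of, and sways at less than 0.5 rad/s; the orange lid is shut (below 0.1 rad) (value of joint blue_lid above 1 rad and velocity of joint blue_lid between -0.5 and 0.5 rad/s and value of joint orange_lid below 0.1 rad); the robot touches nothing.
It fails at once if the orange box popped open (value of joint orange_lid above 0.2 rad).
It fails at once if the stapler or the tape roll shifted by more than 20 mm (distance of any of stapler, tape from where it was at the start of the episode above 0.02 m).
It also fails if it takes over 61 s, if anything falls off the work surface, if the arm or the gripper's body presses on something with over 40 N, if the wrist force passes 120 N, or if a joint passes its speed limit or range.

## Working session

There is one attempt and no reset: what is moved stays moved. The work goes in short steps, Python scripts to look and compute and a shell command to move; the robot and the scene stay as the last step left them, time stands still between calls to the robot, and variables do not carry over. Pictures are saved under pics/ and viewed, at most 10 in all, crops included, and the job is handed in when it is done.

```bash
mkdir -p pics
cat > h.py <<'E'
import numpy as np, cv2
from scipy.spatial.transform import Rotation as R
from plant import get_state, viewer, ctrl
def cam(n):
    p=viewer.camera_params(n); f=240/np.tan(np.radians(p["fov_y"])/2)
    if "hand_eye" in p:
        s=get_state(); T=np.eye(4); T[:3,:3]=R.from_quat(s["tcp_rot"]).as_matrix(); T[:3,3]=s["eef_pos"]
        M=T@np.array(p["hand_eye"]); return p,f,M[:3,:3],M[:3,3]
    a=np.array(p["attitude"]); Rm=R.from_quat(a).as_matrix() if a.size==4 else a.reshape(3,3)
    return p,f,Rm,np.array(p["xyz"])
def ray(c,u,v):
    p,f,Rm,o=c; d=np.array([(u-p["cx"])/f,(v-p["cy"])/f]); s=d.copy()
    for _ in range(20): s=d/(1+p["k1"]*(s@s))
    return o,Rm@np.array([s[0],-s[1],-1.])
def at_z(c,u,v,z):
    o,d=ray(c,u,v); return o+d*(z-o[2])/d[2]
def proj(c,P):
    p,f,Rm,o=c; q=Rm.T@(np.array(P)-o); s=np.array([q[0],-q[1]])/-q[2]; s=s*(1+p["k1"]*(s@s)); return s*f+[p["cx"],p["cy"]]
E
python3 - <<'E'
from h import *
s=get_state(); print(s, ctrl.pinch_z)
for n in("top","scene"):
    c=cam(n); print(n,c[0]); cv2.imwrite(f"pics/{n}0.png",viewer.read_camera(n))
    for t,z in(("blue_button_top",.072),("blue_box",0),("blue_lid_bar",.069),("orange_box",0),("stapler",0),("tape",0)):
        for r in viewer.pinpoint(n,t)[:2]:
            u,v=r["xy"][0]*640,r["xy"][1]*480; print(n,t,round(r["confidence"],2),round(u),round(v),at_z(c,u,v,z).round(4))
E
```

```text
{'time': 0.0, 'qpos': array([ 1.16598222e+00,  2.87178298e-01,  1.57817232e+00, -3.14372259e-05,
        1.27859451e+00, -1.49991159e-01]), 'dq': array([ 0.00101548,  0.00017211,  0.00070724, -0.00054822,  0.00121125,
       -0.00038902]), 'joint_efforts': array([ 5.11900344e-04, -4.05996323e+01, -2.92621511e+01, -1.68359120e-04,
        5.93975405e-03,  1.30017725e-05]), 'eef_pos': array([0.16986211, 0.6526012 , 0.22994129]), 'tcp_rot': array([ 1.27062430e-01,  9.91894024e-01, -1.13538814e-03, -3.07650170e-04]), 'contact_force': array([-0.45884768,  0.80501771,  0.09953947]), 'wrist_torque': array([ 0.03789522, -0.00664168,  0.05198975]), 'finger_force': 0.0, 'opening': 1.0040044175714877} 0.0187
top {'fov_y': 44.121257795936664, 'cx': 327.2355974523539, 'cy': 235.06789661980864, 'k1': -0.13872164551302027, 'xyz': array([0.22238292, 0.01506118, 1.76691176]), 'attitude': array([ 0.0613733 , -0.06853693, -0.70039808,  0.70779837])}
top blue_button_top 0.63 274 273 [0.4257 0.1512 0.072 ]
top blue_box 0.8 267 247 [0.5122 0.1793 0.    ]
top blue_lid_bar 0.78 272 258 [0.4685 0.159  0.069 ]
top orange_box 0.72 382 248 [ 0.513  -0.1683  0.    ]
top stapler 0.72 175 246 [0.5109 0.4618 0.    ]
top stapler 0.57 478 222 [ 0.5983 -0.4663  0.    ]
top tape 0.9 481 223 [ 0.596  -0.4755  0.    ]
scene {'fov_y': 42.00860173602539, 'cx': 319.21907420513656, 'cy': 243.19565939298914, 'k1': -0.17700928262331592, 'xyz': array([ 1.30810714, -0.77029435,  1.02696686]), 'attitude': array([0.37653218, 0.14754769, 0.35443728, 0.84310581])}
scene blue_button_top 0.52 323 182 [0.4183 0.153  0.072 ]
scene blue_lid_bar 0.86 343 191 [0.4774 0.1636 0.069 ]
scene orange_box 0.78 251 287 [ 0.5179 -0.1755  0.    ]
scene stapler 0.65 424 176 [0.5241 0.4497 0.    ]
scene tape 0.88 168 381 [ 0.6012 -0.4642  0.    ]
```

View pics/top0.png

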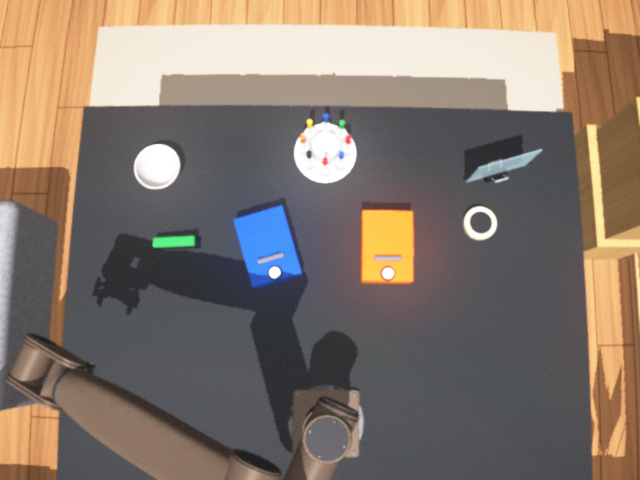

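View pics/scene0.png

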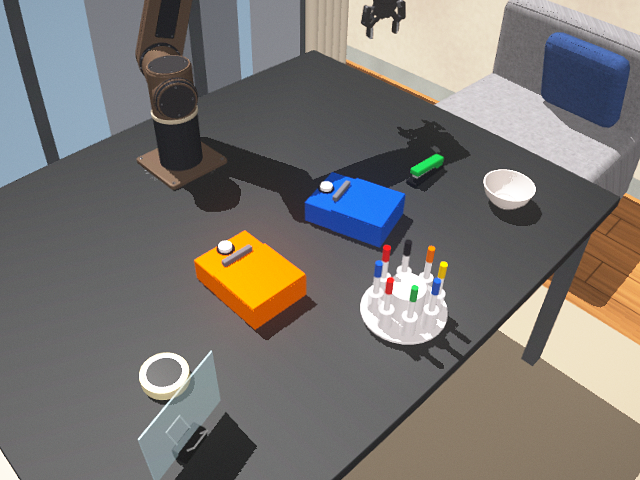

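The top view shows the blue box with its button at about (274,272), its bar at (270,258) and its front turned slightly clockwise. The orange box's button is at (388,273), the stapler at (174,241) and the tape at (480,223). The scene view agrees, with the blue button at (326,187). Next I'll refine the pose with the masks.

```bash
cat > fit.py <<'E'
from h import *
from scipy.optimize import least_squares
from scipy.spatial.transform import Rotation as R
obs=[]
for n in("top","scene"):
    c=cam(n); im=viewer.read_camera(n).astype(int); hsv=cv2.cvtColor(im.astype(np.uint8),cv2.COLOR_BGR2HSV)
    m=viewer.outline_of(n,"blue_box")[0]["mask"].astype(np.uint8); hull=cv2.convexHull(cv2.findNonZero(m))[:,0,:].astype(np.float32)
    H=np.zeros((480,640),np.uint8); cv2.fillConvexPoly(H,hull.astype(np.int32),1); H=cv2.dilate(H,np.ones((3,3)))
    w=((hsv[...,1]<90)&(hsv[...,2]>150)&(H>0)).astype(np.uint8)
    k,l,st,ce=cv2.connectedComponentsWithStats(w); i=1+np.argmax(st[1:,4]); print(n,"button",ce[i],st[i,4],at_z(c,*ce[i],.072))
    obs.append((c,hull,ce[i]))
def loc(q,P): 
    P=np.array(P,float); r=R.from_euler("z",q[2]).apply(P); return r+[q[0],q[1],0]
C=[(x,y,z) for x in(-.105,.105) for y in(-.075,.075) for z in(0,.06)]
def res(q):
    e=[]
    for c,h,b in obs:
        e+=list(proj(c,loc(q,[-.083,0,.070]))-b)
        ph=cv2.convexHull(np.array([proj(c,loc(q,p)) for p in C],np.float32))
        e+=[.15*cv2.pointPolygonTest(ph,(float(x),float(y)),True) for x,y in h]
    return np.array(e)
r=least_squares(res,[.51,.18,.25],loss="soft_l1",diff_step=1e-3); print("box",r.x,np.degrees(r.x[2]),r.cost)
for P in([-.083,0,.072],[-.04,0,.069],[.077,0,.203]): print(P,loc(r.x,P).round(4))
for c,h,b in obs: print(proj(c,loc(r.x,[-.083,0,.070]))-b)
E
python3 fit.py
```

```text
top button [274.18604651 271.98449612] 129 [0.42798562 0.15106861 0.072     ]
scene button [325.92920354 185.89380531] 113 [0.43527509 0.14651296 0.072     ]
box [0.50916737 0.17589527 0.30467213] 17.456427086513173 0.8753830181489519
[-0.083, 0, 0.072] [0.43  0.151 0.072]
[-0.04, 0, 0.069] [0.471  0.1639 0.069 ]
[0.077, 0, 0.203] [0.5826 0.199  0.203 ]
[ 0.09525892 -0.60588719]
[-0.25805964 -1.01512445]
```

Both cameras agree: the button is at (0.430, 0.151) and the box is turned 17.5°. I'll move toward a point above it with the fingers shutting.

```bash
python3 -m handwheel '[[[0,-0.024,-0.027,0,0],[0,-0.024,-0.027,0,0],[0,-0.024,-0.027,0,0],[0,-0.024,-0.027,0,0],[0,-0.024,-0.027,0,0],[0,-0.024,-0.027,0,0],[0,-0.024,-0.027,0,0],[0,-0.024,-0.027,0,0],[0,-0.024,-0.027,0,0],[0,-0.024,-0.027,0,0],[0,-0.024,-0.027,0,0],[0,-0.024,-0.027,0,0]]]' 20
python3 -m handwheel '[[[0,-0.024,-0.027,0,0],[0,-0.024,-0.027,0,0],[0,-0.024,-0.027,0,0],[0,0,0,0,-6.5],[0,0,0,0,-6.5],[0,0,0,0,-6.5],[0,0,0,0,-6.5],[0,0,0,0,-6],[0,0,0,0,0],[0,0,0,0,0]]]'
cat > w.py <<'E'
from h import *
import sys
s=get_state(); M=R.from_quat(s["tcp_rot"]).as_matrix(); print(s["time"],s["eef_pos"].round(4),"yaw y",np.degrees(np.arctan2(M[1,1],M[0,1])).round(1),s["contact_force"].round(2),s["finger_force"],s["opening"],s["qpos"].round(2))
t=np.array(eval(sys.argv[1])); print("tool shift",(M.T@(t-s["eef_pos"])).round(4))
E
python3 w.py '[.423,.149,.1]'
python3 - <<'E'
from h import *
c=cam("wrist"); im=viewer.read_camera("wrist"); cv2.imwrite("pics/w1.png",im)
for t,z in(("blue_button_top",.072),("blue_lid_bar",.069)):
    for r in viewer.pinpoint("wrist",t)[:2]:
        u,v=r["xy"][0]*640,r["xy"][1]*480; print(t,r["confidence"],u,v,at_z(c,u,v,z))
print("proj",proj(c,[.43,.151,.072]))
E
```

```text
time: 1.9
eef_pos: [0.3676, 0.2655, 0.2317]
tcp_rot: [0.127, 0.992, 0.0, 0.0]
contact_force: [-0.3, -0.0, 1.0]
opening: -0.005
finger_force: 0.0
time: 2.73
eef_pos: [0.4164, 0.1705, 0.2315]
tcp_rot: [-0.15, 0.989, -0.0, 0.0]
contact_force: [0.6, -0.1, -0.1]
opening: -0.001
finger_force: 0.0
2.7333 [0.4164 0.1705 0.2315] yaw y 107.2 [ 0.6  -0.12 -0.12] 0.0 -0.0007256504751588154 [ 0.16 -0.23  2.11 -0.    1.27 -1.71]
tool shift [ 1.000e-04 -2.250e-02  1.315e-01]
blue_button_top 0.76 296.192 232.60799999999998 [0.4295127  0.15232987 0.072     ]
blue_lid_bar 0.7 297.088 285.59999999999997 [0.47308895 0.16545294 0.069     ]
proj [294.3495511  232.69548338]
```

View pics/w1.png

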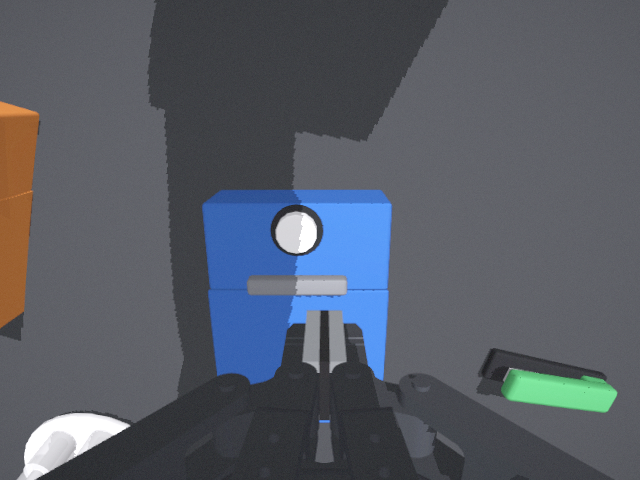

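The wrist view confirms the button at (297,232) and the bar at (297,285). The measured button is within 1.5 mm of the estimate. Descending.

```bash
python3 -m handwheel '[[[0,0,-0.0215,0.02,0],[0,0,0,0.035,0],[0,0,0,0.035,0],[0,0,0,0.03,0],[0,0,0,0.018,0],[0,0,0,0.006,0],[0,0,0,0.003,0],[0,0,0,0,0]]]'; python3 w.py '[.423,.15,.066]'
```

```text
time: 3.55
eef_pos: [0.4232, 0.1501, 0.0847]
tcp_rot: [-0.151, 0.989, -0.0, 0.0]
contact_force: [0.2, 0.2, -0.4]
opening: -0.003
finger_force: 0.0
3.55 [0.4232 0.1501 0.0847] yaw y 107.4 [ 0.18  0.22 -0.37] 0.0 -0.0034516995815880476 [ 0.11 -0.04  2.23 -0.    0.95 -1.76]
tool shift [ 0.0003 -0.      0.0187]
```

```bash
python3 -m handwheel '[[[0,0,0,0.005,0],[0,0,0,0.005,0],[0,0,0,0.004,0],[0,0,0,0.003,0],[0,0,0,0.0015,0],[0,0,0,0,0],[0,0,0,0,0]]]'
python3 - <<'E'
from h import *
cv2.imwrite("pics/s1.png",viewer.read_camera("scene"))
for r in viewer.pinpoint("scene","blue_lid_bar")[:2]: print(r["confidence"],r["xy"][0]*640,r["xy"][1]*480)
c=cam("scene")
print("shut",proj(c,[.471,.164,.069]),"open",proj(c,[.5826,.199,.203]))
E
```

```text
time: 4.13
eef_pos: [0.4238, 0.1502, 0.0667]
tcp_rot: [-0.151, 0.988, 0.0, 0.001]
contact_force: [1.2, 0.7, 4.8]
opening: -0.002
finger_force: 2.1
0.73 398.592 163.008
shut [340.86401423 190.18531045] open [388.36194195 159.34491276]
```

The lid has popped: the bar is now at about (398,163) in the scene view. I'll rise, turn 90° and open the fingers.

```bash
python3 -m handwheel '[[[0,0,0,-0.03,0],[0,0,0,-0.036,0],[0,0,0,-0.04,7],[0,0,0,-0.04,7],[0.0854,0,0,-0.04,7],[0.0854,0,0,0,7],[0.0854,0,0,0,7],[0.0854,0,0,0,7],[0.0854,0,0,0,7],[0.0854,0,0,0,7],[0.0854,0,0,0,7],[0.0854,0,0,0,7]]]'
python3 -m handwheel '[[[0.0854,0,0,0,7],[0.0854,0,0,0,7],[0.0854,0,0,0,6],[0.0854,0,0,0,0],[0.0854,0,0,0,0]]]'; python3 w.py '[.5826,.199,.25]'
cat > bar.py <<'E'
from h import *
from fitbox import loc,q
# lid angle from bar pinpoints in all cams
from scipy.optimize import minimize_scalar
for k in range(8):
    t=get_state()["time"]; out=[]
    for n in("scene",):
        c=cam(n); viewer.read_camera(n)
        for r in viewer.pinpoint(n,"blue_lid_bar")[:1]:
            u=np.array(r["xy"])*[640,480]
            b=lambda a: loc(q,[.102-.142*np.cos(a)-.006*np.sin(a)*1,0,.063+.142*np.sin(a)+.006*np.cos(a)])
            m=minimize_scalar(lambda a: np.sum((proj(c,b(a))-u)**2),bounds=(.6,1.8),method="bounded")
            out+=[n,round(m.x,3),round(m.fun**.5,1),b(m.x).round(3)]
    print(round(t,2),out)
E
cat > fitbox.py <<'E'
import numpy as np
from scipy.spatial.transform import Rotation as R
q=[.5092,.1759,.3047]
def loc(q,P): return R.from_euler("z",q[2]).apply(np.array(P,float))+[q[0],q[1],0]
E
python3 bar.py
```

```text
time: 5.23
eef_pos: [0.4218, 0.1498, 0.2505]
tcp_rot: [0.446, 0.895, -0.001, -0.001]
contact_force: [0.3, -1.0, 0.7]
opening: 0.999
finger_force: 0.0
time: 5.65
eef_pos: [0.4221, 0.1499, 0.2508]
tcp_rot: [0.591, 0.807, -0.001, -0.001]
contact_force: [-0.6, 0.2, -0.7]
opening: 1.001
finger_force: 0.0
5.65 [0.4221 0.1499 0.2508] yaw y 17.6 [-0.59  0.18 -0.7 ] 0.0 1.0012799819932927 [ 0.11 -0.25  2.09 -0.    1.31 -0.19]
tool shift [-0.0016  0.1679  0.0004]
5.65 ['scene', np.float64(1.557), np.float64(2.7), array([0.599, 0.204, 0.205])]
5.75 ['scene', np.float64(1.628), np.float64(0.6), array([0.609, 0.207, 0.204])]
5.85 ['scene', np.float64(1.641), np.float64(0.4), array([0.61 , 0.208, 0.204])]
5.95 ['scene', np.float64(1.663), np.float64(0.4), array([0.613, 0.209, 0.204])]
6.05 ['scene', np.float64(1.522), np.float64(0.9), array([0.594, 0.203, 0.205])]
6.15 ['scene', np.float64(1.487), np.float64(2.3), array([0.59 , 0.201, 0.205])]
6.25 ['scene', np.float64(1.403), np.float64(2.2), array([0.578, 0.198, 0.204])]
6.35 ['scene', np.float64(1.292), np.float64(2.6), array([0.564, 0.193, 0.201])]
```

```bash
sed -i 's/-.006\*np.sin(a)\*1/+.006*np.sin(a)/; s/range(8)/range(12)/' bar.py
python3 -m handwheel '[[[0.0854,-0.0016,0.033,0,0],[0.0854,0,0.034,0,0],[0.0854,0,0.034,0,0],[0.0854,0,0.034,0,0],[0.0854,0,0.033,0,0],[0.0854,0,0,0,0],[0.0854,0,0,0,0],[0.0854,0,0,0,0],[0.0854,0,0,0,0],[0.0854,0,0,0,0],[0.0854,0,0,0,0],[0.0854,0,0,0,0]]]'
for i in 1 2 3 4; do python3 -m handwheel '[[[0.0854,0,0,0,0],[0.0854,0,0,0,0],[0.0854,0,0,0,0],[0.0854,0,0,0,0],[0.0854,0,0,0,0],[0.0854,0,0,0,0],[0.0854,0,0,0,0],[0.0854,0,0,0,0],[0.0854,0,0,0,0],[0.0854,0,0,0,0],[0.0854,0,0,0,0],[0.0854,0,0,0,0]]]' >/dev/null; done
python3 w.py '[.5826,.199,.188]'; python3 bar.py
python3 - <<'E'
from h import *
cv2.imwrite("pics/s2.png",viewer.read_camera("scene")[60:300,220:540].repeat(2,0).repeat(2,1))
E
```

```text
time: 7.45
eef_pos: [0.5832, 0.1987, 0.2525]
tcp_rot: [0.592, 0.806, 0.0, 0.0]
contact_force: [0.3, -0.1, -0.0]
opening: 0.998
finger_force: 0.0
11.45 [0.5836 0.1987 0.2519] yaw y 17.4 [-0.11 -0.59 -0.25] 0.0 0.9998856008418666 [ 0.16  0.14  1.71 -0.    1.29 -0.14]
tool shift [ 0.0006 -0.0009  0.0639]
11.45 ['scene', np.float64(1.502), np.float64(0.8), array([0.603, 0.205, 0.205])]
11.55 ['scene', np.float64(1.468), np.float64(4.3), array([0.598, 0.204, 0.205])]
11.65 ['scene', np.float64(1.42), np.float64(0.8), array([0.592, 0.202, 0.204])]
11.75 ['scene', np.float64(1.401), np.float64(3.5), array([0.589, 0.201, 0.204])]
11.85 ['scene', np.float64(1.353), np.float64(0.9), array([0.583, 0.199, 0.203])]
11.95 ['scene', np.float64(1.338), np.float64(1.4), array([0.581, 0.198, 0.203])]
12.05 ['scene', np.float64(1.312), np.float64(3.4), array([0.577, 0.197, 0.202])]
12.15 ['scene', np.float64(1.376), np.float64(4.9), array([0.586, 0.2  , 0.203])]
12.25 ['scene', np.float64(1.44), np.float64(0.8), array([0.595, 0.203, 0.205])]
12.35 ['scene', np.float64(1.416), np.float64(2.1), array([0.591, 0.202, 0.204])]
12.45 ['scene', np.float64(1.469), np.float64(1.3), array([0.598, 0.204, 0.205])]
12.55 ['scene', np.float64(1.473), np.float64(2.3), array([0.599, 0.204, 0.205])]
```

View pics/s2.png

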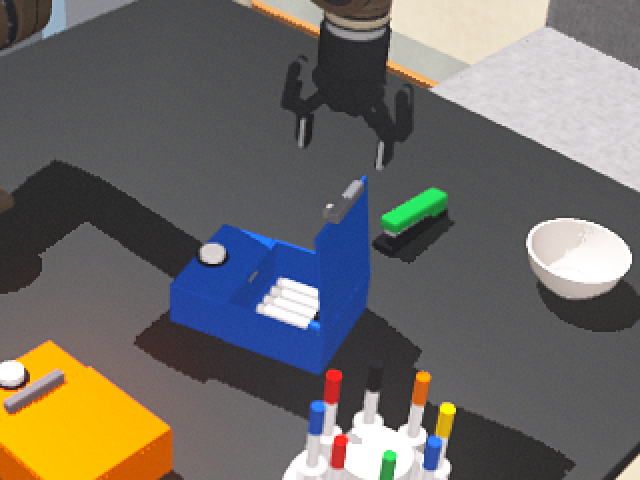

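The lid stands open and sways about ±0.09 rad, with the grey bar at its top edge (crop 345,200), between and below the open fingers. I'll descend around it and pinch.

```bash
python3 -m handwheel '[[[0.0854,0,0.003,0.02,0],[0.0854,0,0,0.025,0],[0.0854,0,0,0.018,0],[0.0854,0,0,0,0],[0.04,0,0,0,0],[0.03,0,0,0,0],[0.025,0,0,0,0],[0.02,0,0,0,0],[0,0,0,0,0],[0,0,0,0,0],[0,0,0,0,0],[0,0,0,0,0]]]' 20
python3 -m handwheel '[[[0,0,0,0,0],[0,0,0,0,0],[0,0,0,0,0],[0,0,0,0,0],[0,0,0,0,0],[0,0,0,0,0],[0,0,0,0,0],[0,0,0,0,0]]]'
python3 w.py '[.5865,.2,.188]'
python3 - <<'E'
from h import *
cv2.imwrite("pics/s3.png",viewer.read_camera("scene")[60:300,220:540].repeat(2,0).repeat(2,1))
E
```

```text
time: 13.7
eef_pos: [0.5874, 0.1999, 0.1901]
tcp_rot: [0.592, 0.806, 0.001, 0.001]
contact_force: [0.6, -0.6, 2.9]
opening: 0.179
finger_force: 19.7
time: 14.37
eef_pos: [0.5872, 0.1998, 0.19]
tcp_rot: [0.592, 0.806, 0.001, 0.001]
contact_force: [-0.1, 1.0, 6.2]
opening: 0.176
finger_force: 20.4
14.3667 [0.5872 0.1998 0.19  ] yaw y 17.4 [-0.08  0.98  6.17] 20.449687745422125 0.1758095850034608 [ 0.16  0.2   1.76  0.    1.18 -0.14]
tool shift [ 0.0004 -0.0006  0.002 ]
```

View pics/s3.png

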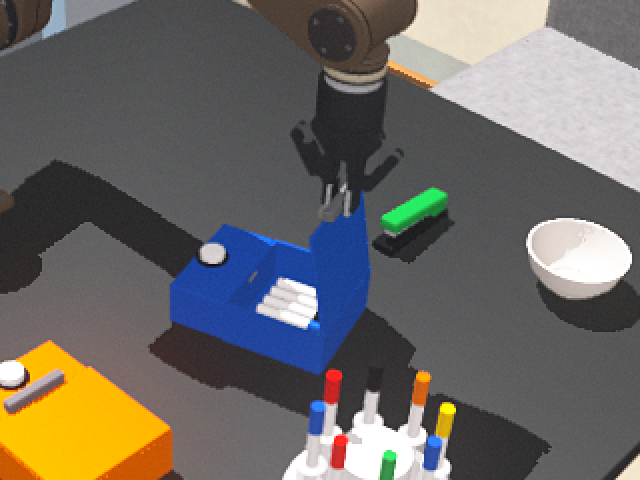

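The bar is pinched (15 mm opening, 20 N) and the lid is still. Now I'll open the fingers gradually so the lid settles, then rise straight up.

```bash
python3 -m handwheel '[[[0.016,0,0,0,0],[0.017,0,0,0,0],[0.018,0,0,0,0],[0.019,0,0,0,0],[0.02,0,0,0,0],[0.021,0,0,0,0],[0.022,0,0,0,0],[0.023,0,0,0,0],[0.024,0,0,0,0],[0.025,0,0,0,0],[0.026,0,0,0,0],[0.027,0,0,0,0]]]'
python3 -m handwheel '[[[0.028,0,0,0,0],[0.029,0,0,0,0],[0.03,0,0,0,0],[0.032,0,0,0,0],[0.034,0,0,0,0],[0.036,0,0,0,0],[0.039,0,0,0,0],[0.042,0,0,0,0],[0.046,0,0,0,0],[0.05,0,0,0,0],[0.054,0,0,0,0],[0.058,0,0,0,0]]]'
python3 -m handwheel '[[[0.064,0,0,0,0],[0.07,0,0,0,0],[0.076,0,0,0,0],[0.0854,0,0,0,0],[0.0854,0,0,0,0],[0.0854,0,0,0,0]]]'; python3 bar.py
```

```text
time: 15.42
eef_pos: [0.5865, 0.1996, 0.1889]
tcp_rot: [0.592, 0.806, 0.0, 0.0]
contact_force: [0.9, -0.2, 0.6]
opening: 0.318
finger_force: 0.0
time: 16.42
eef_pos: [0.5865, 0.1996, 0.1888]
tcp_rot: [0.592, 0.806, 0.0, -0.0]
contact_force: [-0.5, -0.1, -0.1]
opening: 0.683
finger_force: 0.0
time: 16.92
eef_pos: [0.5865, 0.1996, 0.1888]
tcp_rot: [0.592, 0.806, -0.0, 0.0]
contact_force: [0.2, -0.0, 1.0]
opening: 1.0
finger_force: 0.0
16.92 ['scene', np.float64(1.405), np.float64(1.6), array([0.59 , 0.201, 0.204])]
17.02 ['scene', np.float64(1.363), np.float64(0.5), array([0.584, 0.199, 0.203])]
17.12 ['scene', np.float64(1.393), np.float64(2.8), array([0.588, 0.201, 0.204])]
17.22 ['scene', np.float64(1.42), np.float64(2.1), array([0.592, 0.202, 0.204])]
17.32 ['scene', np.float64(1.399), np.float64(2.4), array([0.589, 0.201, 0.204])]
17.42 ['scene', np.float64(1.45), np.float64(1.5), array([0.596, 0.203, 0.205])]
17.52 ['scene', np.float64(1.381), np.float64(3.1), array([0.587, 0.2  , 0.204])]
17.62 ['scene', np.float64(1.415), np.float64(1.6), array([0.591, 0.202, 0.204])]
17.72 ['scene', np.float64(1.39), np.float64(1.9), array([0.588, 0.201, 0.204])]
17.82 ['scene', np.float64(1.379), np.float64(1.0), array([0.586, 0.2  , 0.204])]
17.92 ['scene', np.float64(1.334), np.float64(1.2), array([0.58 , 0.198, 0.202])]
18.02 ['scene', np.float64(1.377), np.float64(1.9), array([0.586, 0.2  , 0.204])]
```

The lid is now still, apart from detector noise. Retreating upward and checking.

```bash
python3 -m handwheel '[[[0.0854,0,0,-0.01,0],[0.0854,0,0,-0.02,0],[0.0854,0,0,-0.03,0],[0.0854,0,0,-0.03,0],[0.0854,0,0,-0.01,0],[0.0854,0,0,0,0],[0.0854,0,0,0,0],[0.0854,0,0,0,0],[0.0854,0,0,0,0],[0.0854,0,0,0,0],[0.0854,0,0,0,0],[0.0854,0,0,0,0]]]'
python3 bar.py | cut -c1-40
python3 - <<'E'
from h import *
cv2.imwrite("pics/s4.png",viewer.read_camera("scene"))
E
```

```text
time: 19.12
eef_pos: [0.5862, 0.1996, 0.2878]
tcp_rot: [0.592, 0.806, -0.001, -0.001]
contact_force: [0.7, 0.5, -0.5]
opening: 1.004
finger_force: 0.0
19.12 ['scene', np.float64(1.387), np.fl
19.22 ['scene', np.float64(1.338), np.fl
19.32 ['scene', np.float64(1.421), np.fl
19.42 ['scene', np.float64(0.6), np.floa
19.52 ['scene', np.float64(1.413), np.fl
19.62 ['scene', np.float64(1.423), np.fl
19.72 ['scene', np.float64(1.382), np.fl
19.82 ['scene', np.float64(1.393), np.fl
19.92 ['scene', np.float64(1.404), np.fl
20.02 ['scene', np.float64(1.404), np.fl
20.12 ['scene', np.float64(1.403), np.fl
20.22 ['scene', np.float64(1.387), np.fl
```

View pics/s4.png

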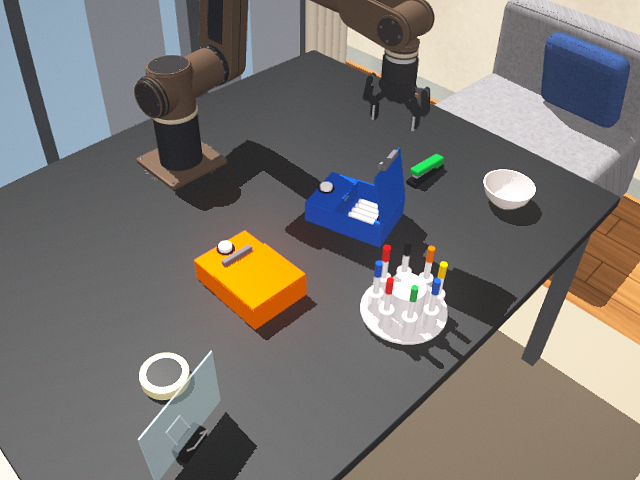

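The blue lid stands open with its bar at (390,160), the gripper is well clear, the orange box is shut, and the stapler and tape are where they were. Handing in.

```bash
python3 -c "
from plant import sign_off
print(sign_off())"
```

```text
the job is handed in; nothing more can be done
None
```

The job is handed in: the blue lid is open, was pinched still and gently let go, and looked steady before hand-in, with the orange box shut and the stapler and tape not visibly moved; no verdict was returned.

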